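# Find the full sugar tin in the coffee-station drawer

## Task

Pull the coffee station's drawer well open, past half its travel, and take out the three identical closed sugar tins, hefting each to find the heaviest by feel. Stand the two lighter ones, which need refilling, upright on the bar mat without dropping them, and finish while still holding the heaviest tin upright and still in the gripper, with its bottom at least 20 cm above the counter. Do not tip any tin over, and leave the cups, pitcher, syrup, tamper and saucer where they are.

Things in the scene. Friction and masses are not known exactly. Their poses are not given: they have to be found in the camera images.
- station_front (a point): the stainless drawer unit fixed on the counter, 360 mm deep (x) x 355 mm wide (y) x 140 mm high. This point: middle of the upper edge of its front plane, 140 mm above the counter; the -x axis points squarely out of the front towards the robot, z up. On its top a rubber mat and a wire gallery 21 mm high along sides and back. The shut drawer hides the tins, and a small brush behind them.
- station_drawer0 (a joint): the drawer's slide: 0 = shut, grows as it is pulled out along the unit's -x; 0.26 m = stop. Starts 0 to 0.03 m ajar. Runs lightly (1 to 3 N), no latch, stays where left. Drawer front 349 mm wide, 15 mm thick, flush with the unit's front when shut, upper edge 126 mm above the counter; inside 313 mm wide, side walls 6 mm.
- station_drawer0_handle (a point): middle of the drawer's bar handle: dark steel bar 11 mm thick and 130 mm long, level along the unit's y, 42 mm in front of the drawer front, 108 mm above the counter (32 mm below the unit's top), free space behind and below the bar. Moves with the drawer; same axes as the unit.
- tin_a: sugar tin, just like tin_b and tin_c: closed cylinder 60 mm in diameter, 85 mm tall, smooth side, pink band. Origin: centre of its underside, z up. At first in a row across the drawer, in any order, 95 mm apart, underside 22 mm above the counter, centre 90 to 102 mm behind the unit's front plane; rides with the drawer. One of the tins is full (0.30 to 0.34 kg), two part-used (0.12 to 0.18 kg).
- tin_b: sugar tin, just like tin_a and tin_c: closed cylinder 60 mm in diameter, 85 mm tall, smooth side, pink band. Origin: centre of its underside, z up. At first in a row across the drawer, in any order, 95 mm apart, underside 22 mm above the counter, centre 90 to 102 mm behind the unit's front plane; rides with the drawer. Weight as told for tin_a.
- tin_c: sugar tin, just like tin_a and tin_b: closed cylinder 60 mm in diameter, 85 mm tall, smooth side, pink band. Origin: centre of its underside, z up. At first in a row across the drawer, in any order, 95 mm apart, underside 22 mm above the counter, centre 90 to 102 mm behind the unit's front plane; rides with the drawer. Weight as told for tin_a.
- bar_mat: black rubber bar mat with a thin pink border, fixed flat on the counter left or right of the drawer unit: 260 mm (x) x 130 mm (y) x 6 mm thick, empty at the start. Origin: centre of its underside; its upper face is 6 mm above it.
- cup_tray: dark wooden tray, 260 mm (x) x 130 mm (y), rim 16 mm high, fixed on the counter on the other side of the drawer unit from the bar mat; two cups stand on it. Not part of the job. Origin: centre of its underside.
- cup_1: white cup, 72 mm across the rim, 62 mm tall, on the cup tray; leave alone. Origin: centre of its underside.
- cup_2: blue cup, 72 mm across the rim, 62 mm tall, on the cup tray; leave alone. Origin: centre of its underside.
- pitcher: steel milk pitcher, 84 mm in diameter, 95 mm tall, with a side handle, on the counter at the far left, outside the mat or tray; leave alone. Origin: centre of its underside.
- syrup: amber syrup bottle, 66 mm in diameter, 200 mm tall, on the counter at the far right, outside the mat or tray; leave alone. Origin: centre of its underside.
- tamper: coffee tamper, steel foot 58 mm in diameter, wooden knob, 75 mm tall, on top of the drawer unit; leave alone. Origin: centre of its underside.
- saucers: white saucer, 110 mm in diameter, 18 mm high, on top of the drawer unit; leave alone. Origin: centre of its underside.

How it is judged:
By the outcome, as a careful person would: the job done as asked, in the order asked, and still so for the second after the job is handed in, while the arm keeps its last pose, push and grip.
It also fails if it takes over 72 s, if anything falls off the work surface, if the arm or the gripper's body presses on something with over 40 N, if the wrist force passes 120 N, or if a joint passes its speed limit or range.

## Robot

A 6-joint arm with a two-finger parallel gripper is mounted at the origin on the work surface. World frame = base frame: x ahead of the robot, y to its left, z up, the work surface at z = 0. Lengths are in m, angles in rad, forces in N, time in s.
With the tool pointing down it reaches from about 0.225 to 0.875 m from the base axis. Payload 3.4 kg.
Tool frame: the origin (TCP) lies between the finger pads; the fingertips stand 11 mm ahead of it and the grasp point (between the pads) lies 8 mm behind it; x points along the fingers, z is the direction in which the jaws open and shut, and the axes are right-handed (so a half turn about x gives the same grasp; the last joint's range is limited). The gripper opens to 85 mm and grips with 20 to 120 N. Pads are 22 mm wide; open, the fingers measure 114 mm over their backs; the gripper's body (76 mm by 85 mm) begins 54 mm behind the grasp point. The pads swing forward as they close: fully open they stand 13 mm farther back than shut.
Start: joints at [-1.245, 0.276, 1.505, -0, 1.361, -0.121], TCP at [0.248, -0.519, 0.221] pointing down, gripper open.
Joint ranges: [-2.89, 2.89], [-0.75, 2.08], [0.22, 2.7], [-1.18, 4.32], [0.11, 2.71], [-2.7, 2.7]. Speed limits (rad/s): [2.57, 2.57, 3.14, 3.14, 3.14, 3.14].

## Interface

Orientations are given as a unit quaternion [w, x, y, z].
In Python, from bench import * gives the robot as it stands. The module is installed in compiled form; this text tells all that it offers.
- The arm moves only by the tool step_arm, never from a script. Its argument "series" is a list of rows, each a list of 4 numbers: the shift along the tool's x, y, z in cm, then the turn about the tool's x in degrees. A call has 1 to 12 rows; each row shifts and turns the pose as measured when the row begins, along the tool's axes as they then stand; what a row does not reach is not made up. A row lasts 1/10 s, in which the tool goes at most 50 mm and 8.59 degrees, less where a joint would pass 70% of its speed; a pose out of reach is approached as far as the arm can. A call is refused whole if a number of a shift passes 5 or a number of a turn 8.59, either way. A call with a gripper value outside its range is refused whole. "claw" is the opening, from 0 (shut) to 1 (fully open), set as the call begins (left out, the last holds). The fingers move at their own pace and stop on an object; "grip_force" is the grip in N (left out, the last holds). Time passes only in rows, so rows that do not move let the fingers close. It gives the time, the measured TCP pose, the force and the opening at its end, in the units of the state.
- state(): the state, without advancing time (a new reading comes with each control period).
- snapshot(name): name is "scene" or "top"; returns the picture (480x640x3 uint8, red, green, blue); there is no depth.
- get_calibration(name): a dict with "fov_y" (degrees; the focal length in pixels is half the picture's height over the tangent of half this angle, whatever the lens; pixels are square), "cx", "cy" (the principal point, pixels), "R" (3x3) and "t" (3): a world point X has camera coordinates R X + t. Camera axes: x right, y down, z forward; pixel columns grow to the right and rows downward; lengths in m; the calibration is good to about 2 mm. A picture is of the moment at which its call begins. get_calibration takes no time and is no camera call.
- close_job(): hands the job in, once; it reports no verdict.
Trained networks look in the newest picture that a camera, given by its name, has taken for a name from the list of things; names that differ only in an ending like _2 or _b are one class to them, and where a whole thing is asked for, a point or a joint stands for the part that bears it (a point fixed in the world has none). Each returns a list of dicts, best first, with "confidence" (0 to 1); they miss things now and then, are a little off and sometimes report something else, mostly with a low value. They report only what shows in the picture. A call takes as long as a camera call.
- look_for(camera, target): "bbox" ([left, top, width, height] in pixels, round what is visible of it).
- tip_of(camera, target): "uv" ([column, row] in pixels: a listed point, or the origin of a listed thing).
The state is a dict: "clock": time; "joint_positions": joint angles; "dq": joint speeds; "joint_efforts": joint torques, N m; "tool_pos": TCP position; "ee_rot": TCP orientation; "contact_force": force on the tool from outside, world axes, zero at the start; "moment": the same for the moment, N m; "width": opening from 0.0 (shut) to 1.0 (fully open).
Only numpy, scipy, OpenCV 4.12 (cv2) and the standard library are available. Lean on these libraries where they do the work, as an engineer would, in place of code of your own. Each camera call takes 0.05 s, during which the arm holds its last target. There are 200 camera calls.

## Working session

There is one attempt and no reset: what is moved stays moved. The work goes in short steps, Python scripts to look and compute and a tool call to move; the robot and the scene stay as the last step left them, time stands still between calls to the robot, and variables do not carry over. Pictures are saved under pics/ and viewed, about 8 in all and at most 12, crops included, and the job is handed in when it is done.

Besides the shell and the picture viewer there is one more tool, called after "Request:" by a JSON object that holds its "op" and its "data". step_arm: Moves the arm, as the interface text tells. Its arguments: {"type":"object","properties":{"series":{"type":"array"},"claw":{"type":"number"},"grip_force":{"type":"number"}},"required":["series"]}

```bash
mkdir -p pics
cat > h.py <<'E'
from bench import *
import numpy as np, cv2
from scipy.spatial.transform import Rotation as Ro
def cal(n):
    c=get_calibration(n); f=240/np.tan(np.radians(c['fov_y'])/2)
    return f,c['cx'],c['cy'],np.array(c['R']),np.array(c['t'])
def onz(n,uv,z):
    f,cx,cy,R,t=cal(n); d=R.T@np.array([(uv[0]-cx)/f,(uv[1]-cy)/f,1]); o=-R.T@t
    return o+d*(z-o[2])/d[2]
def proj(n,X):
    f,cx,cy,R,t=cal(n); p=R@np.array(X)+t; return [f*p[0]/p[2]+cx,f*p[1]/p[2]+cy]
def tool():
    s=state(); q=s['ee_rot']; R=Ro.from_quat([q[1],q[2],q[3],q[0]]).as_matrix()
    return s,np.array(s['tool_pos']),R
def save(n,name): cv2.imwrite('pics/'+name,cv2.cvtColor(snapshot(n),cv2.COLOR_RGB2BGR))
E
python3 - <<'E'
from h import *
s,p,R=tool(); print(s); print(R.round(3))
save('scene','s1.png');save('top','t1.png')
for n in('scene','top'):
    f,cx,cy,Rc,t=cal(n); print(n,f,cx,cy,(-Rc.T@t).round(3),Rc.round(2).tolist())
    for k,z in(('station_front',.14),('station_drawer0_handle',.108),('bar_mat',0),('cup_tray',0)):
        for d in tip_of(n,k)[:2]: print(k,d,onz(n,d['uv'],z).round(3))
E
```

```text
{'clock': 0.0, 'joint_positions': array([-1.24498606e+00,  2.76595492e-01,  1.50612513e+00,  2.65191595e-05,
        1.36067447e+00, -1.21014769e-01]), 'dq': array([ 0.0005325 ,  0.00100543, -0.00055603,  0.0001487 , -0.00033169,
       -0.00268104]), 'joint_efforts': array([-1.81007584e-05, -4.16775262e+01, -2.45805770e+01, -4.16543098e-04,
        1.11028960e-02, -1.48342275e-05]), 'tool_pos': array([ 0.24828481, -0.51804252,  0.22044262]), 'ee_rot': array([ 0.59786302,  0.37720503,  0.59884007, -0.37638643]), 'contact_force': array([-0.16651449, -0.22349523, -0.50029918]), 'moment': array([0.06586282, 0.04204757, 0.03593583]), 'width': 0.9994601324939723}
[[-0.001  0.902  0.432]
 [ 0.002  0.432 -0.902]
 [-1.     0.    -0.002]]
scene 507.4493656548047 321.74242068214664 251.50826982316227 [1.303 0.443 1.198] [[-0.5, 0.86, -0.01], [0.69, 0.39, -0.61], [-0.52, -0.31, -0.8]]
station_front {'uv': [314.4, 275.0], 'confidence': 0.96} [0.687 0.049 0.14 ]
station_drawer0_handle {'uv': [330.0, 263.0], 'confidence': 0.67} [0.614 0.053 0.108]
station_drawer0_handle {'uv': [194.7, 200.3], 'confidence': 0.37} [ 0.613 -0.404  0.108]
bar_mat {'uv': [238.7, 208.7], 'confidence': 0.55} [ 0.504 -0.343  0.   ]
cup_tray {'uv': [442.3, 293.1], 'confidence': 0.77} [0.481 0.337 0.   ]
top 433.4035067788159 316.8510076127645 236.31428502943635 [ 0.545 -0.011  1.214] [[0.0, -1.0, -0.02], [-1.0, -0.0, -0.07], [0.07, 0.02, -1.0]]
station_front {'uv': [305.6, 212.0], 'confidence': 0.91} [0.678 0.039 0.14 ]
station_drawer0_handle {'uv': [306.1, 237.0], 'confidence': 0.58} [0.618 0.039 0.108]
bar_mat {'uv': [448.9, 281.7], 'confidence': 0.82} [ 0.501 -0.352  0.   ]
cup_tray {'uv': [197.3, 285.5], 'confidence': 0.65} [0.489 0.349 0.   ]
cup_tray {'uv': [338.4, 171.4], 'confidence': 0.62} [ 0.811 -0.047  0.   ]
```

View pics/t1.png

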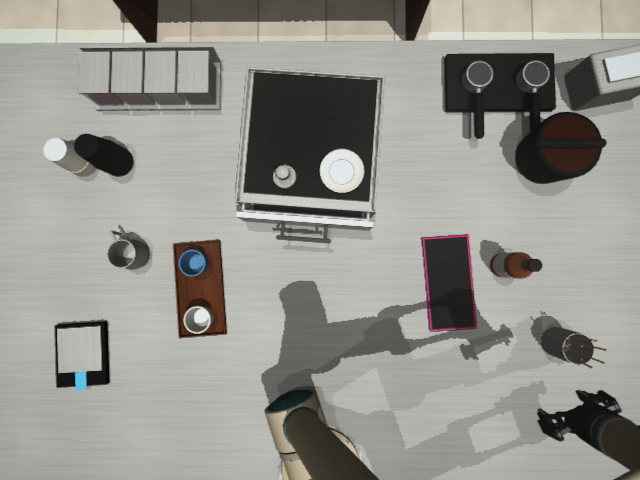

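View pics/s1.png

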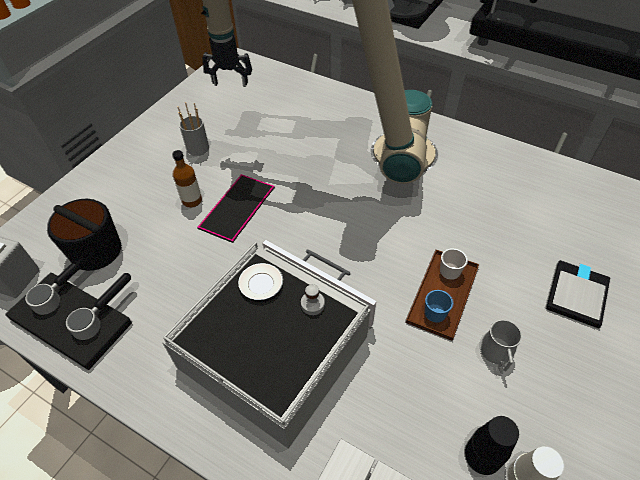

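The top view shows the drawer unit slightly turned, with its front at about (236,211)–(375,222) and the handle bar near (302,237). The mat is on the right at (449,283). The tray is on the left, and the tamper (285,176) and saucer (342,171) are on top of the unit. The scene view agrees. I'll zoom in to get the yaw and handle position.

Run:
```python
from h import *
im=cv2.imread('pics/t1.png')[190:250,225:390]; im=cv2.resize(im,None,fx=4.8,fy=4.8,interpolation=cv2.INTER_CUBIC)
im2=cv2.imread('pics/s1.png')[230:320,240:400]; im2=cv2.resize(im2,(792,int(90*4.95)),interpolation=cv2.INTER_CUBIC)
im2=im2[:310]
cv2.imwrite('pics/c1.png',np.vstack([im[:, :792],im2[:, :792]]) if im.shape[1]==792 else im)
print(im.shape)
for a,z in(((249,69),.161),((382,77),.161),((422,238),.006),((468,235),.006),((476,327),.006),((430,330),.006)): print(a,onz('top',a,z).round(3))
for a in((241,175),(275,184),(235,241),(198,231)): print('sc',a,onz('scene',a,.006).round(3))
```

```text
(288, 792, 3)
(249, 69) [1.036 0.182 0.161]
(382, 77) [ 1.013 -0.151  0.161]
(422, 238) [ 0.622 -0.278  0.006]
(468, 235) [ 0.63  -0.406  0.006]
(476, 327) [ 0.378 -0.422  0.006]
(430, 330) [ 0.369 -0.297  0.006]
sc (241, 175) [ 0.381 -0.422  0.006]
sc (275, 184) [ 0.36  -0.299  0.006]
sc (235, 241) [ 0.62  -0.272  0.006]
sc (198, 231) [ 0.645 -0.394  0.006]
```

View pics/c1.png

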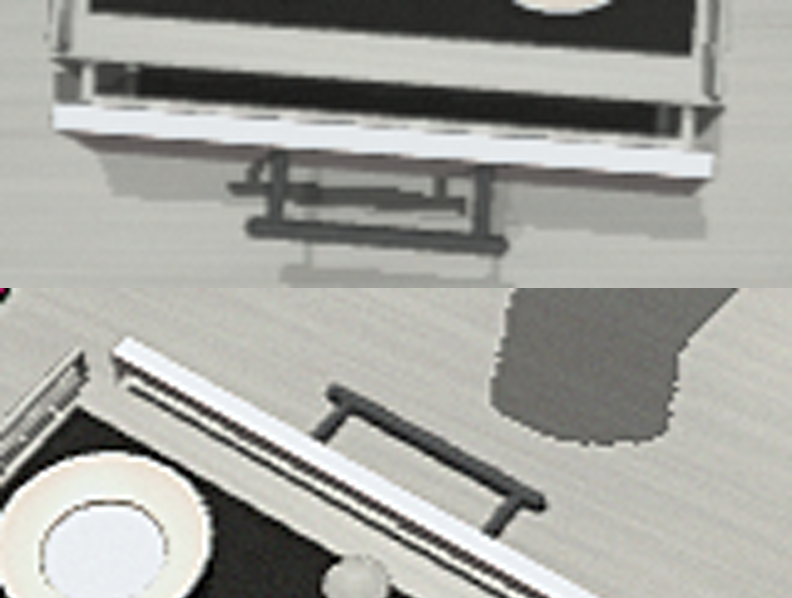

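The crop shows the drawer slightly ajar. In the top view the bar runs about (276,237)–(331,241) and the drawer-front edge (236,217)–(373,227).

Run:
```python
from h import *
def yaw(a,b): d=a-b; return np.degrees(np.arctan2(-d[0],d[1])) # y axis dir
g=lambda n,u,v,z:onz(n,(u,v),z)
L=g('top',236,217.1,.126);Rr=g('top',373.3,227.1,.126); print(L.round(4),Rr.round(4),(L+Rr)/2,yaw(L,Rr),np.linalg.norm(L-Rr))
L=g('top',225+247/4.8,190+227/4.8,.108);Rr=g('top',225+508/4.8,190+245/4.8,.108); print('handle top',(L+Rr)/2,yaw(L,Rr),np.linalg.norm(L-Rr))
Rr=g('scene',240+330/4.95,230+103/4.95,.108);L=g('scene',240+545/4.95,230+215/4.95,.108); print('handle sc',(L+Rr)/2,yaw(L,Rr),np.linalg.norm(L-Rr))
for n in('top','scene'): print(n,tip_of(n,'station_front')[:1])
# gallery back corners
print(yaw(g('top',249,69,.161),g('top',382,77,.161)))
```

```text
[0.667  0.2163 0.126 ] [ 0.6415 -0.1304  0.126 ] [0.6542557 0.0429275 0.126    ] -4.205547012378169 0.3476577575526967
handle top [0.61216694 0.04563922 0.108     ] -3.9281120560305287 0.13955484704644797
handle sc [0.61368976 0.04674243 0.108     ] -3.0689989566817575 0.13732626084358845
top [{'uv': [305.6, 212.0], 'confidence': 0.91}]
scene [{'uv': [314.4, 275.0], 'confidence': 0.96}]
-3.9728390830086933
```

```bash
cat >> h.py <<'E'
def plan(*wps,step=4.5):
    """wps: (x,y,z[,jaw yaw deg]); prints rows in tool axes"""
    s,p,R=tool(); rows=[]
    for w in wps:
        yaw=np.degrees(np.arctan2(R[1,2],R[0,2]))
        dy=(w[3]-yaw+90)%180-90 if len(w)>3 else 0.
        d=(np.array(w[:3])-p)*100; n=int(max(1,np.ceil(np.linalg.norm(d)/step),np.ceil(abs(dy)/8)))
        for i in range(n):
            r=R.T@(d/n); rows.append([*r.round(1 if 0 else 2).tolist(),round(-dy/n,1)])
            R=Ro.from_euler('z',dy/n,degrees=True).as_matrix()@R
        p=np.array(w[:3])
        rows.append('|')
    print('at',s['clock'],s['tool_pos'].round(4),'F',s['contact_force'].round(2),'w',round(s['width'],3))
    for r in rows: print(r)
E
python3 -c "
from h import *
plan((.612,.046,.22,-4),(.612,.046,.107))
for n in ('top',): print(tip_of(n,'syrup')[:1],onz(n,tip_of(n,'syrup')[0]['uv'],0))"
```

```text
at 0.6 [ 0.2484 -0.5186  0.2213] F [-0.99  0.68 -0.55] w 1.001
[0.01, 3.81, -2.35, np.float64(-4.0)]
[0.01, 3.97, -2.07, np.float64(-4.0)]
[0.01, 4.1, -1.79, np.float64(-4.0)]
[0.01, 4.22, -1.5, np.float64(-4.0)]
[0.01, 4.31, -1.2, np.float64(-4.0)]
[0.01, 4.39, -0.89, np.float64(-4.0)]
[0.01, 4.44, -0.58, np.float64(-4.0)]
[0.01, 4.47, -0.27, np.float64(-4.0)]
[0.01, 4.48, 0.05, np.float64(-4.0)]
[0.01, 4.46, 0.36, np.float64(-4.0)]
[0.01, 4.43, 0.67, np.float64(-4.0)]
[0.01, 4.37, 0.98, np.float64(-4.0)]
[0.01, 4.29, 1.29, np.float64(-4.0)]
[0.01, 4.19, 1.58, np.float64(-4.0)]
[0.01, 4.07, 1.87, np.float64(-4.0)]
|
[3.77, 0.0, -0.0, -0.0]
[3.77, 0.0, -0.0, -0.0]
[3.77, 0.0, -0.0, -0.0]
|
[{'uv': [497.5, 265.4], 'confidence': 0.57}] [ 0.54603406 -0.48689898  0.        ]
```

Request:
{"op": "step_arm", "data": {"series": [[0,3.8,-2.4,-4],[0,4,-2.1,-4],[0,4.1,-1.8,-4],[0,4.2,-1.5,-4],[0,4.3,-1.2,-4],[0,4.4,-0.9,-4],[0,4.4,-0.6,-4],[0,4.5,-0.3,-4],[0,4.5,0,-4],[0,4.5,0.4,-4],[0,4.4,0.7,-4],[0,4.4,1,-4]], "claw": 0.4}}

```text
clock: 1.9
tool_pos: [0.5436, -0.0531, 0.2211]
ee_rot: [0.703, 0.091, 0.699, -0.095]
contact_force: [0.3, -1.6, 0.1]
width: 0.4
```

```bash
python3 -c "
from h import *
plan((.612,.046,.22,-4),(.612,.046,.107))"
```

```text
at 1.9 [ 0.5436 -0.0531  0.2211] F [ 0.31 -1.63  0.07] w 0.4
[0.02, 3.78, 1.34, np.float64(-3.7)]
[0.03, 3.69, 1.58, np.float64(-3.7)]
[0.03, 3.58, 1.82, np.float64(-3.7)]
|
[3.77, 0.02, -0.03, -0.0]
[3.77, 0.02, -0.03, -0.0]
[3.77, 0.02, -0.03, -0.0]
|
```

Request:
{"op": "step_arm", "data": {"series": [[0,3.8,1.3,-3.7],[0,3.7,1.6,-3.7],[0,3.6,1.8,-3.7],[0,0,0,0],[0,0,0,0]]}}

```text
clock: 2.4
tool_pos: [0.6164, 0.0577, 0.2203]
ee_rot: [0.71, 0.017, 0.704, -0.021]
contact_force: [-0.0, 0.0, 0.2]
width: 0.397
```

```bash
python3 -c "
from h import *
plan((.612,.046,.107,-4),step=2.5)"
```

```text
at 2.4 [0.6164 0.0577 0.2203] F [-0.05  0.02  0.18] w 0.397
[2.27, -0.23, -0.1, np.float64(0.2)]
[2.27, -0.23, -0.09, np.float64(0.2)]
[2.27, -0.23, -0.09, np.float64(0.2)]
[2.27, -0.23, -0.09, np.float64(0.2)]
[2.27, -0.23, -0.09, np.float64(0.2)]
|
```

Request:
{"op": "step_arm", "data": {"series": [[0,-1.1,-0.4,0.8],[2.2,0,0,0],[2.2,0,0,0],[2.2,0,0,0],[2.2,0,0,0],[2,0,0,0],[0,0,0,0]]}}

```text
clock: 3.1
tool_pos: [0.6068, 0.0319, 0.112]
ee_rot: [0.71, 0.025, 0.703, -0.034]
contact_force: [-0.4, 0.2, 0.6]
width: 0.402
```

```bash
python3 -c "
from h import *
plan((.612,.046,.107,-4),step=2.5)
save('top','t2.png'); save('scene','s2.png')
a=cv2.imread('pics/t2.png')[180:270,230:390];b=cv2.imread('pics/s2.png')[180:300,240:400]
cv2.imwrite('pics/c2.png',np.hstack([cv2.resize(a,(400,225)),cv2.resize(b,(400,300))[:225]]) )"
```

```text
at 3.1 [0.6068 0.0319 0.112 ] F [-0.44  0.19  0.64] w 0.402
[0.49, 1.45, 0.4, np.float64(-0.8)]
|
```

View pics/c2.png

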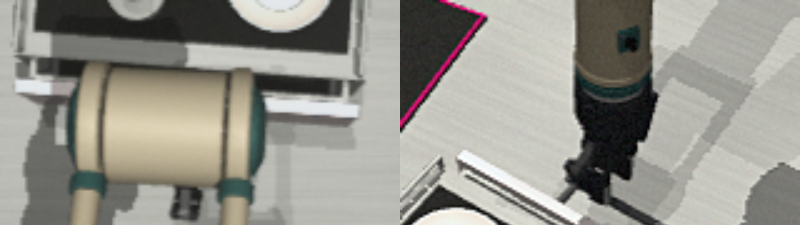

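The picture shows the jaws straddling the bar, with no contact force. I'll go down slightly and close.

Request:
{"op": "step_arm", "data": {"series": [[0.5,0,0.4,0],[0,0,0,0],[0,0,0,0],[0,0,0,0],[0,0,0,0]], "claw": 0, "grip_force": 40}}

```text
clock: 3.7
tool_pos: [0.6165, 0.0303, 0.1148]
ee_rot: [0.715, 0.026, 0.698, -0.034]
contact_force: [0.2, 0.0, -0.1]
width: 0.001
```

```bash
python3 -c "
from h import *
s,p,R=tool(); e=np.array([-.9976,.0698,0])
print(R.round(3));plan(tuple(p+.205*e),step=2.3)"
```

```text
[[ 0.024  0.085  0.996]
 [-0.013  0.996 -0.084]
 [-1.    -0.011  0.025]]
at 3.7 [0.6165 0.0303 0.1148] F [ 0.23  0.02 -0.12] w 0.001
[-0.06, -0.03, -2.28, -0.0]
[-0.06, -0.03, -2.28, -0.0]
[-0.06, -0.03, -2.28, -0.0]
[-0.06, -0.03, -2.28, -0.0]
[-0.06, -0.03, -2.28, -0.0]
[-0.06, -0.03, -2.28, -0.0]
[-0.06, -0.03, -2.28, -0.0]
[-0.06, -0.03, -2.28, -0.0]
[-0.06, -0.03, -2.28, -0.0]
|
```

The jaws closed on nothing (width 0.001). I'll look again.

```bash
python3 -c "
from h import *
save('scene','s3.png'); s,p,R=tool(); print(p,s['contact_force'],proj('scene',p+.011*R[:,0]),proj('scene',p))
b=cv2.imread('pics/s3.png')[215:290,280:380]
cv2.imwrite('pics/c3.png',cv2.resize(b,(800,600),interpolation=cv2.INTER_CUBIC))
f=lambda n:[(d['uv'],round(d['confidence'],2),onz(n,d['uv'],.108).round(3)) for d in tip_of(n,'station_drawer0_handle')[:2]]
print(f('scene')); plan((p[0],p[1],p[2]))"
```

```text
[0.61654619 0.0303784  0.11481494] [ 0.64977332 -0.04158721  0.76923981] [np.float64(322.06494585789954), np.float64(261.1906732166102)] [np.float64(322.1163340136341), np.float64(258.6966047170697)]
[([328.0, 261.2], 0.87, array([0.612, 0.046, 0.108]))]
at 3.8 [0.6164 0.0304 0.1147] F [ 0.65 -0.1   0.12] w -0.001
[-0.01, 0.0, 0.01, -0.0]
|
```

View pics/c3.png

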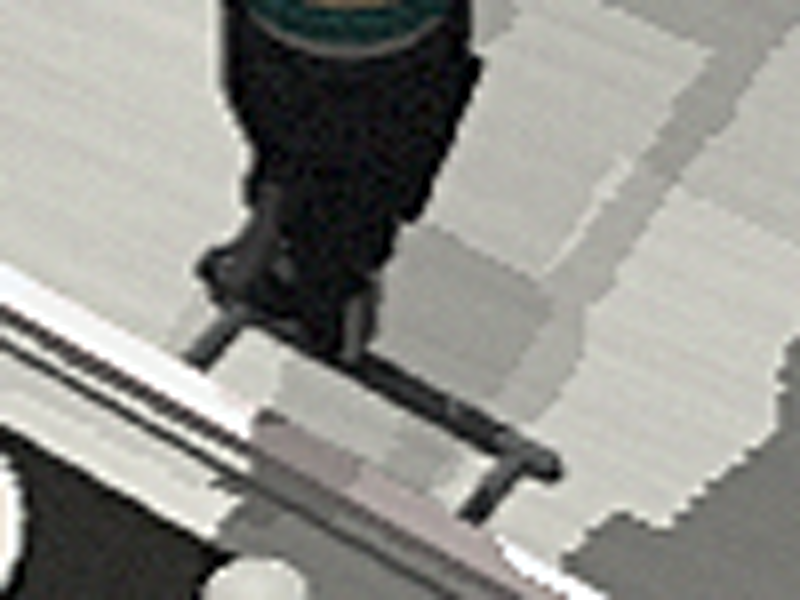

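The jaws closed on top of the bar, so the grip was too high. I'll reopen, go lower and close again.

Request:
{"op": "step_arm", "data": {"series": [[-1.5,0,-0.5,0],[0,0,0,0],[0,0,0,0],[1.2,0.3,0,0],[1.2,0,0,0],[0.9,0,0,0],[0,0,0,0]], "claw": 0.37}}

```text
clock: 4.5
tool_pos: [0.611, 0.0344, 0.0946]
ee_rot: [0.715, 0.025, 0.698, -0.034]
contact_force: [-0.1, -0.6, 0.6]
width: 0.372
```

```bash
python3 -c "
from h import *
plan((.612,.038,.097,-4),step=2.5)
print(tool()[2].round(3))"
```

```text
at 4.5 [0.611  0.0344 0.0946] F [-0.15 -0.55  0.6 ] w 0.372
[-0.24, 0.36, 0.08, np.float64(-0.8)]
|
[[ 0.023  0.084  0.996]
 [-0.013  0.996 -0.084]
 [-1.    -0.011  0.024]]
```

Request:
{"op": "step_arm", "data": {"series": [[0,0,0,0],[0,0,0,0],[0,0,0,0],[0,0,0,0]], "claw": 0}}

```text
clock: 4.9
tool_pos: [0.6108, 0.0343, 0.0937]
ee_rot: [0.714, 0.025, 0.699, -0.034]
contact_force: [0.2, -0.5, -1.9]
width: 0.107
```

```bash
python3 -c "
from h import *
s,p,R=tool(); e=np.array([-.9976,.0698,0])
print(R.round(3));plan(tuple(p+.205*e),step=2.3)"
```

```text
[[ 0.021  0.084  0.996]
 [-0.013  0.996 -0.083]
 [-1.    -0.011  0.022]]
at 4.9 [0.6108 0.0343 0.0937] F [ 0.19 -0.52 -1.94] w 0.107
[-0.05, -0.03, -2.28, -0.0]
[-0.05, -0.03, -2.28, -0.0]
[-0.05, -0.03, -2.28, -0.0]
[-0.05, -0.03, -2.28, -0.0]
[-0.05, -0.03, -2.28, -0.0]
[-0.05, -0.03, -2.28, -0.0]
[-0.05, -0.03, -2.28, -0.0]
[-0.05, -0.03, -2.28, -0.0]
[-0.05, -0.03, -2.28, -0.0]
|
```

Request:
{"op": "step_arm", "data": {"series": [[0,0,-0.6,0],[0,0,-1.2,0],[0,0,-1.8,0],[0,0,-2.2,0],[0,0,-2.2,0],[0,0,-2.2,0],[0,0,-2.2,0],[0,0,-2,0],[0,0,-1.6,0],[0,0,-1.2,0],[0,0,-0.8,0],[0,0,0,0]]}}

```text
clock: 6.1
tool_pos: [0.4237, 0.0483, 0.0937]
ee_rot: [0.721, 0.024, 0.692, -0.035]
contact_force: [0.1, 0.6, -0.5]
width: 0.101
```

```bash
python3 -c "
from h import *
s,p,R=tool();print(p,s['width'],s['contact_force'],R.round(3))"
```

```text
[0.42368038 0.04830751 0.09368759] 0.10094047672381563 [ 0.06763005  0.58436856 -0.50520877] [[ 0.04   0.082  0.996]
 [-0.017  0.997 -0.082]
 [-0.999 -0.014  0.041]]
```

Request:
{"op": "step_arm", "data": {"series": [[0,0,0,0],[0,0,0,0],[0,0,0,0],[-3,0,0,0],[-4,0,0,0],[-4,0,0,0],[-2,0,-4,0],[0,0,-5,0],[0,0,-5,0],[0,0,0,0]], "claw": 0.37}}

```text
clock: 7.1
tool_pos: [0.2814, 0.0623, 0.2222]
ee_rot: [0.721, 0.025, 0.692, -0.035]
contact_force: [-0.1, 0.2, 0.1]
width: 0.369
```

Run:
```python
from h import *
s,p,R=tool();print(s['clock'],p,s['contact_force'],R.round(3).tolist())
save('top','t4.png')
for n in('top','scene'):
    snapshot(n)
    for k,z in(('station_drawer0_handle',.108),('tin_a',.022)):
        for d in tip_of(n,k)[:4]: print(n,k,d,onz(n,d['uv'],z).round(3))
    for d in look_for(n,'tin_a')[:4]: b=d['bbox'];print(n,d)
a=cv2.imread('pics/t4.png')[140:350,215:500]; cv2.imwrite('pics/c4.png',cv2.resize(a,(800,589),interpolation=cv2.INTER_CUBIC))
```

```text
7.1 [0.28143227 0.06226927 0.22215672] [-0.07741103  0.20330619  0.06594615] [[0.04, 0.085, 0.996], [-0.016, 0.996, -0.085], [-0.999, -0.012, 0.041]]
top station_drawer0_handle {'uv': [295.4, 311.0], 'confidence': 0.67} [0.43  0.066 0.108]
top tin_a {'uv': [305.7, 251.1], 'confidence': 0.96} [0.584 0.044 0.022]
top tin_a {'uv': [272.3, 250.1], 'confidence': 0.93} [0.587 0.136 0.022]
top tin_a {'uv': [337.1, 256.6], 'confidence': 0.83} [ 0.569 -0.042  0.022]
top tin_a {'uv': [305.6, 212.7], 'confidence': 0.19} [0.691 0.045 0.022]
top {'bbox': [255.1, 238.9, 29.7, 22.7], 'confidence': 0.82}
top {'bbox': [291.5, 237.1, 21.4, 26.6], 'confidence': 0.66}
top {'bbox': [325.6, 243.5, 24.2, 24.0], 'confidence': 0.6}
scene station_drawer0_handle {'uv': [366.2, 215.8], 'confidence': 0.62} [0.419 0.06  0.108]
scene station_drawer0_handle {'uv': [493.5, 348.9], 'confidence': 0.38} [0.64  0.509 0.108]
scene tin_a {'uv': [363.9, 289.2], 'confidence': 0.94} [0.591 0.147 0.022]
scene tin_a {'uv': [308.5, 256.3], 'confidence': 0.72} [ 0.57  -0.044  0.022]
scene tin_a {'uv': [444.2, 292.4], 'confidence': 0.48} [0.491 0.343 0.022]
scene {'bbox': [295.3, 228.4, 24.9, 39.8], 'confidence': 0.8}
scene {'bbox': [318.5, 246.2, 27.3, 34.7], 'confidence': 0.62}
scene {'bbox': [351.9, 260.7, 22.9, 33.5], 'confidence': 0.59}
scene {'bbox': [404.3, 245.5, 73.5, 95.7], 'confidence': 0.37}
```

View pics/c4.png

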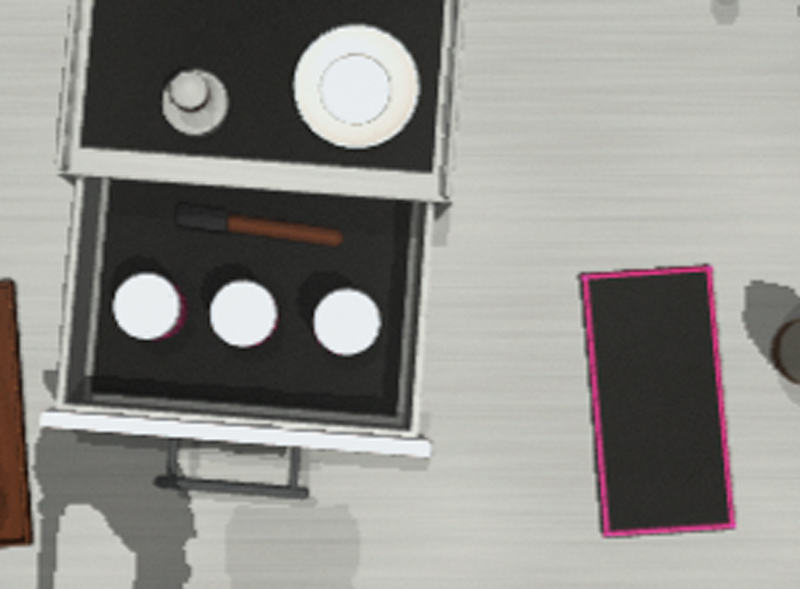

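The three tins stand upright. Their lids are at crop (147,306), (243,314) and (347,322), and the brush is well behind them. The mat is clear.

Run:
```python
from h import *
T=[onz('top',(215+u/2.807,140+v/2.807),.107) for u,v in((147,306),(243,314),(347,322))]
for t in T: print(t.round(4))
print(np.linalg.norm(T[0]-T[1]),np.linalg.norm(T[2]-T[1]))
f=lambda u,v:(215+u/2.807,140+v/2.807)
print('mat',[onz('top',f(*c),.006).round(3).tolist() for c in((581,273),(712,266),(734,527),(604,535))])
t=T[2]; plan((t[0],t[1],.2,-94),step=3.5)
```

```text
[0.5869 0.1385 0.107 ]
[0.5797 0.0508 0.107 ]
[ 0.5725 -0.0438  0.107 ]
0.0879751370452468 0.09485655014685504
mat [[0.624, -0.278, 0.006], [0.631, -0.407, 0.006], [0.376, -0.423, 0.006], [0.368, -0.297, 0.006]]
at 7.55 [0.2882 0.0617 0.2226] F [-0.89 -0.18  0.54] w 0.371
[0.3, -0.67, 2.43, np.float64(7.4)]
[0.3, -0.35, 2.49, np.float64(7.4)]
[0.3, -0.02, 2.52, np.float64(7.4)]
[0.29, 0.3, 2.5, np.float64(7.4)]
[0.29, 0.63, 2.44, np.float64(7.4)]
[0.28, 0.94, 2.34, np.float64(7.4)]
[0.27, 1.23, 2.2, np.float64(7.4)]
[0.26, 1.51, 2.02, np.float64(7.4)]
[0.24, 1.76, 1.81, np.float64(7.4)]
[0.23, 1.98, 1.57, np.float64(7.4)]
[0.22, 2.16, 1.3, np.float64(7.4)]
[0.2, 2.32, 1.01, np.float64(7.4)]
|
```

Run:
```python
from h import *
im=cv2.imread('pics/t4.png'); m=((im.min(2)>205)*255).astype(np.uint8); m[:232]=0;m[275:]=0;m[:,:252]=0;m[:,355:]=0
n,l,st,c=cv2.connectedComponentsWithStats(m)
for i in range(1,n):
    if st[i,4]>200:
        (u,v),r=cv2.minEnclosingCircle(np.argwhere(l==i)[:,::-1].astype(np.float32)); print(c[i].round(1),(u,v),r,st[i,4],onz('top',c[i],.107).round(4))
```

```text
[266.6 248.7] (266.5824890136719, 248.8092803955078) 11.205968856811523 391 [0.5877 0.1405 0.107 ]
[301.2 251.3] (301.0985412597656, 251.31387329101562) 11.132946014404297 391 [0.5811 0.0518 0.107 ]
[338.1 254.3] (338.03607177734375, 254.33505249023438) 11.116646766662598 391 [ 0.5736 -0.0424  0.107 ]
```

Request:
{"op": "step_arm", "data": {"series": [[0.3,-0.7,2.4,7.4],[0.3,-0.3,2.5,7.4],[0.3,0,2.5,7.4],[0.3,0.3,2.5,7.4],[0.3,0.6,2.4,7.4],[0.3,0.9,2.3,7.4],[0.3,1.2,2.2,7.4],[0.3,1.5,2,7.4],[0.2,1.8,1.8,7.4],[0.2,2,1.6,7.4],[0.2,2.2,1.3,7.4],[0.2,2.3,1,7.4]], "claw": 0.88}}

```text
clock: 8.75
tool_pos: [0.5826, -0.0551, 0.195]
ee_rot: [0.477, 0.536, 0.456, -0.526]
contact_force: [0.3, -0.3, 0.8]
width: 0.881
```

Run:
```python
from h import *
print(tool()[2].round(3).tolist())
plan((.5735,-.043,.2,-94),(.5735,-.043,.079),step=2.5)
```

```text
[[0.03, 0.991, -0.129], [-0.013, -0.129, -0.992], [-0.999, 0.031, 0.009]]
at 8.75 [ 0.5826 -0.0551  0.195 ] F [ 0.25 -0.31  0.85] w 0.881
[-0.55, -1.04, -1.08, np.float64(-3.4)]
|
[2.42, -0.08, -0.02, -0.0]
[2.42, -0.08, -0.02, -0.0]
[2.42, -0.08, -0.02, -0.0]
[2.42, -0.08, -0.02, -0.0]
[2.42, -0.08, -0.02, -0.0]
|
```

Request:
{"op": "step_arm", "data": {"series": [[0,0,0,0],[-0.4,-1,-1,-3.4],[0,0,0,0],[0,0,0,0]]}}

```text
clock: 9.15
tool_pos: [0.5774, -0.0461, 0.1942]
ee_rot: [0.491, 0.521, 0.473, -0.514]
contact_force: [-0.1, -0.7, 0.5]
width: 0.88
```

Run:
```python
from h import *
plan((.5735,-.043,.2,-94),(.5735,-.043,.079),step=2.5)
```

```text
at 9.15 [ 0.5774 -0.0461  0.1942] F [-0.1  -0.72  0.5 ] w 0.88
[-0.59, -0.4, -0.27, np.float64(-0.0)]
|
[2.42, -0.06, -0.03, -0.0]
[2.42, -0.06, -0.03, -0.0]
[2.42, -0.06, -0.03, -0.0]
[2.42, -0.06, -0.03, -0.0]
[2.42, -0.06, -0.03, -0.0]
|
```

Request:
{"op": "step_arm", "data": {"series": [[0,-0.4,-0.3,0],[2.3,-0.1,0,0],[2.3,0,0,0],[2.3,-0.1,0,0],[2.2,0,0,0],[2,-0.1,0,0],[0.4,0,0,0],[0,0,0,0]]}}

```text
clock: 9.95
tool_pos: [0.5726, -0.0437, 0.0774]
ee_rot: [0.492, 0.522, 0.471, -0.514]
contact_force: [-0.8, 0.3, -0.3]
width: 0.879
```

Run:
```python
from h import *
plan((.5735,-.043,.079,-94),step=2.5)
```

```text
at 9.95 [ 0.5726 -0.0437  0.0774] F [-0.79  0.28 -0.3 ] w 0.879
[-0.15, 0.09, -0.08, np.float64(-0.2)]
|
```

Request:
{"op": "step_arm", "data": {"series": [[0,0,0,0],[0,0,0,0],[0,0,0,0],[0,0,0,0]], "claw": 0, "grip_force": 35}}

```text
clock: 10.35
tool_pos: [0.5743, -0.044, 0.0806]
ee_rot: [0.493, 0.523, 0.469, -0.513]
contact_force: [-0.4, 0.0, -1.2]
width: 0.682
```

Request:
{"op": "step_arm", "data": {"series": [[-1,0,0,0],[-2,0,0,0],[-2.5,0,0,0],[-2.5,0,0,0],[-2.5,0,0,0],[-2.5,0,0,0],[-1.5,0,0,0],[0,0,0,0],[0,0,0,0],[0,0,0,0]]}}

```text
clock: 11.35
tool_pos: [0.5678, -0.0412, 0.2359]
ee_rot: [0.494, 0.523, 0.469, -0.512]
contact_force: [-0.2, -0.1, -2.1]
width: 0.686
```

```bash
cat >> h.py <<'E'
def heft(n=10):
    F=[]
    for i in range(n): snapshot('top'); F.append(state()['contact_force'])
    F=np.array(F); print('heft',F.mean(0).round(2),F.std(0).round(2))
E
python3 - <<'E'
from h import *
heft(); save('scene','s5.png'); s,p,R=tool(); print(R.round(3).tolist()); plan((.56,-.347,.2))
E
```

```text
heft [ 0.2   0.14 -1.78] [0.5  0.55 0.53]
[[0.036, 0.997, -0.073], [-0.015, -0.072, -0.997], [-0.999, 0.037, 0.012]]
at 11.9 [ 0.5682 -0.0413  0.2363] F [ 0.77  0.16 -3.02] w 0.689
[0.58, 0.18, 4.36, -0.0]
[0.58, 0.18, 4.36, -0.0]
[0.58, 0.18, 4.36, -0.0]
[0.58, 0.18, 4.36, -0.0]
[0.58, 0.18, 4.36, -0.0]
[0.58, 0.18, 4.36, -0.0]
[0.58, 0.18, 4.36, -0.0]
|
```

Run:
```python
from h import *
heft(16); s=state(); print(s['moment'])
```

```text
heft [ 0.21 -0.07 -1.73] [0.43 0.47 0.63]
[ 0.04824108 -0.00640513  0.00172066]
```

Request:
{"op": "step_arm", "data": {"series": [[0,0,2,0],[0,0,3.5,0],[0,0.1,4.5,0],[0,0.1,4.5,0],[0,0.1,4.5,0],[0,0.1,4.5,0],[0,0,3.5,0],[0,0,2,0],[0,0,0,0],[0,0,0,0]]}}

```text
clock: 13.7
tool_pos: [0.5517, -0.3413, 0.2387]
ee_rot: [0.495, 0.523, 0.47, -0.51]
contact_force: [0.5, 0.1, -1.7]
width: 0.684
```

Run:
```python
from h import *
print(tool()[2].round(3).tolist()); plan((.555,-.347,.12),(.555,-.347,.066),step=2)
```

```text
[[0.038, 0.997, -0.07], [-0.014, -0.069, -0.998], [-0.999, 0.039, 0.011]]
at 13.7 [ 0.5517 -0.3413  0.2387] F [ 0.53  0.11 -1.75] w 0.684
[1.98, -0.02, 0.07, -0.0]
[1.98, -0.02, 0.07, -0.0]
[1.98, -0.02, 0.07, -0.0]
[1.98, -0.02, 0.07, -0.0]
[1.98, -0.02, 0.07, -0.0]
[1.98, -0.02, 0.07, -0.0]
|
[1.8, -0.07, -0.02, -0.0]
[1.8, -0.07, -0.02, -0.0]
[1.8, -0.07, -0.02, -0.0]
|
```

Request:
{"op": "step_arm", "data": {"series": [[1.5,0,0.1,0],[2.5,0,0.1,0],[3,0,0.1,0],[3,0,0.1,0],[2.5,0,0.1,0],[1.6,0,0,0],[1,0,0,0],[0,0,0,0],[0,0,0,0]]}}

```text
clock: 14.6
tool_pos: [0.5614, -0.3362, 0.0866]
ee_rot: [0.498, 0.523, 0.472, -0.506]
contact_force: [-0.2, -0.1, -1.5]
width: 0.684
```

Run:
```python
from h import *
plan((.555,-.347,.065),step=1)
```

```text
at 14.6 [ 0.5614 -0.3362  0.0866] F [-0.24 -0.07 -1.47] w 0.684
[0.71, -0.22, 0.36, -0.0]
[0.71, -0.22, 0.36, -0.0]
[0.71, -0.22, 0.36, -0.0]
|
```

Request:
{"op": "step_arm", "data": {"series": [[0.5,-0.2,0.6,0],[0.6,-0.2,0.6,0],[0.4,-0.1,0,0],[0,0,0,0],[0.2,0,0,0],[0,0,0,0]]}}

```text
clock: 15.2
tool_pos: [0.5576, -0.3509, 0.0719]
ee_rot: [0.501, 0.523, 0.469, -0.506]
contact_force: [0.9, 0.0, -1.1]
width: 0.686
```

Run:
```python
from h import *
plan((.555,-.347,.065),step=1)
```

```text
at 15.2 [ 0.5576 -0.3509  0.0719] F [ 0.87  0.03 -1.15] w 0.686
[0.67, -0.32, -0.38, -0.0]
|
```

Request:
{"op": "step_arm", "data": {"series": [[0.4,-0.1,-0.2,0],[0,0,0,0],[0.2,0,0,0],[0,0,0,0]]}}

```text
clock: 15.6
tool_pos: [0.5571, -0.3484, 0.0655]
ee_rot: [0.501, 0.523, 0.469, -0.505]
contact_force: [-0.3, 0.4, -1.2]
width: 0.685
```

Run:
```python
from h import *
heft(3);plan((.555,-.347,.065),step=1); print(tool()[2].round(3).tolist())
```

```text
heft [-0.01  0.02 -1.22] [0.22 0.03 0.14]
at 15.75 [ 0.5575 -0.3488  0.066 ] F [ 0.13 -0.01 -1.26] w 0.686
[0.08, -0.26, -0.17, -0.0]
|
[[0.049, 0.997, -0.059], [-0.016, -0.058, -0.998], [-0.999, 0.05, 0.013]]
```

Down in small steps until contact shows.

Request:
{"op": "step_arm", "data": {"series": [[0.2,0,0,0],[0,0,0,0]]}}

```text
clock: 15.95
tool_pos: [0.5577, -0.3489, 0.064]
ee_rot: [0.501, 0.523, 0.469, -0.505]
contact_force: [-0.7, -0.4, -1.9]
width: 0.683
```

Run:
```python
from h import *
heft(4);plan((.555,-.347,.065),step=1)
```

```text
heft [-0.26 -0.63 -2.47] [0.32 0.61 0.36]
at 16.15 [ 0.5579 -0.3491  0.0644] F [-0.1  -0.04 -2.61] w 0.681
[-0.08, -0.3, -0.19, -0.0]
|
```

Request:
{"op": "step_arm", "data": {"series": [[0.2,0,0,0],[0,0,0,0]]}}

```text
clock: 16.35
tool_pos: [0.5587, -0.3494, 0.063]
ee_rot: [0.502, 0.523, 0.468, -0.505]
contact_force: [-0.1, 0.2, -1.4]
width: 0.685
```

Run:
```python
from h import *
heft(4);plan((.555,-.347,.065),step=1)
```

```text
heft [ 0.24 -0.32 -0.07] [0.36 0.22 0.92]
at 16.55 [ 0.5586 -0.3494  0.063 ] F [ 0.46 -0.61  0.88] w 0.683
[-0.22, -0.37, -0.22, -0.0]
|
```

Request:
{"op": "step_arm", "data": {"series": [[0.1,0,0,0],[0,0,0,0]]}}

```text
clock: 16.75
tool_pos: [0.5592, -0.3495, 0.0629]
ee_rot: [0.502, 0.524, 0.467, -0.505]
contact_force: [-0.8, -0.5, 0.4]
width: 0.687
```

Request:
{"op": "step_arm", "data": {"series": [[0,0,0,0],[0,0,0,0],[0,0,0,0],[0,0,0,0]], "claw": 0.9}}

```text
clock: 17.15
tool_pos: [0.5589, -0.3499, 0.0624]
ee_rot: [0.502, 0.523, 0.468, -0.505]
contact_force: [-0.3, 0.1, 0.2]
width: 0.9
```

Request:
{"op": "step_arm", "data": {"series": [[-1.5,0,0,0],[-3,0,0,0],[-4,0,0,0],[-4,0,0,0],[-3,0,-2,0],[0,0,-4.5,0],[0,0,-4.5,0],[0,0,-4.5,0],[0,0,-4.5,0],[0,0,0,0]]}}

```text
clock: 18.15
tool_pos: [0.5633, -0.1436, 0.2196]
ee_rot: [0.501, 0.525, 0.466, -0.506]
contact_force: [-0.2, -0.3, -0.5]
width: 0.9
```

Run:
```python
from h import *
save('top','t6.png'); save('scene','s6.png')
im=cv2.imread('pics/t6.png'); b=cv2.imread('pics/s6.png')
cv2.imwrite('pics/c6.png',np.hstack([cv2.resize(im[180:345,230:510],(476,280)),b[130:410,170:490]]))
for n in('top','scene'):
  for d in tip_of(n,'tin_a')[:4]: print(n,d['uv'],d['confidence'],onz(n,d['uv'],.022).round(3),onz(n,d['uv'],.006).round(3))
print(tool()[2].round(3).tolist())
plan((.581,.0515,.2,-94),step=4)
```

```text
top [274.4, 249.9] 0.76 [0.588 0.13  0.022] [0.588 0.132 0.006]
top [304.8, 251.0] 0.66 [0.585 0.047 0.022] [0.585 0.047 0.006]
top [449.8, 262.3] 0.63 [ 0.554 -0.349  0.022] [ 0.554 -0.354  0.006]
top [197.9, 288.1] 0.16 [0.482 0.34  0.022] [0.482 0.345 0.006]
scene [227.4, 218.6] 0.98 [ 0.57  -0.335  0.022] [ 0.56  -0.345  0.006]
scene [332.7, 273.1] 0.85 [0.587 0.046 0.022] [0.577 0.041 0.006]
scene [362.1, 285.0] 0.84 [0.581 0.137 0.022] [0.571 0.133 0.006]
scene [238.0, 209.7] 0.58 [ 0.524 -0.328  0.022] [ 0.513 -0.338  0.006]
[[0.054, 0.996, -0.07], [-0.022, -0.069, -0.997], [-0.998, 0.056, 0.019]]
at 18.35 [ 0.5638 -0.1501  0.2193] F [-0.58 -0.87  0.01] w 0.9
[0.26, 0.04, -3.38, np.float64(-0.0)]
[0.26, 0.04, -3.38, np.float64(-0.0)]
[0.26, 0.04, -3.38, np.float64(-0.0)]
[0.26, 0.04, -3.38, np.float64(-0.0)]
[0.26, 0.04, -3.38, np.float64(-0.0)]
[0.26, 0.04, -3.38, np.float64(-0.0)]
|
```

View pics/c6.png

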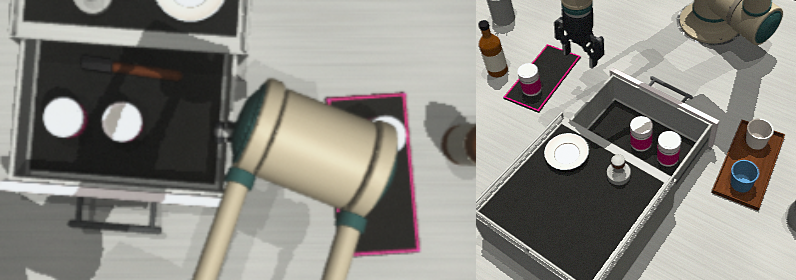

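The first tin stands upright on the mat, at about (527,80) in the composite. Two tins are left in the drawer. Next is the middle one.

Request:
{"op": "step_arm", "data": {"series": [[0.2,0.1,-2,0],[0.2,0.1,-3.4,0],[0.2,0.1,-4,0],[0.2,0.1,-4,0],[0.2,0.1,-3.4,0],[0.2,0.1,-2,0],[0,0,0,0],[0,0,0,0]], "claw": 0.88}}

```text
clock: 19.15
tool_pos: [0.5896, 0.0263, 0.201]
ee_rot: [0.497, 0.529, 0.456, -0.515]
contact_force: [-0.4, -0.1, 0.5]
width: 0.881
```

Run:
```python
from h import *
plan((.581,.050,.17,-94),(.581,.05,.079),step=2.5)
```

```text
at 19.15 [0.5896 0.0263 0.201 ] F [-0.4  -0.09  0.46] w 0.881
[1.49, -0.62, -1.18, np.float64(-0.6)]
[1.49, -0.61, -1.18, np.float64(-0.6)]
|
[2.27, -0.13, -0.06, -0.0]
[2.27, -0.13, -0.06, -0.0]
[2.27, -0.13, -0.06, -0.0]
[2.27, -0.13, -0.06, -0.0]
|
```

Request:
{"op": "step_arm", "data": {"series": [[1.4,-0.6,-1.2,-0.6],[1.4,-0.6,-1.2,-0.6],[0,0,0,0],[0,0,0,0]]}}

```text
clock: 19.55
tool_pos: [0.5834, 0.0423, 0.1719]
ee_rot: [0.502, 0.525, 0.458, -0.512]
contact_force: [0.1, 0.1, -0.6]
width: 0.882
```

Run:
```python
from h import *
plan((.581,.050,.079,-94),step=2.5);print(tool()[2].round(3).tolist())
```

```text
at 19.55 [0.5834 0.0423 0.1719] F [ 0.07  0.06 -0.65] w 0.882
[2.31, -0.21, -0.25, np.float64(-0.1)]
[2.31, -0.21, -0.25, np.float64(-0.1)]
[2.31, -0.21, -0.25, np.float64(-0.1)]
[2.31, -0.21, -0.25, np.float64(-0.1)]
|
[[0.056, 0.995, -0.079], [-0.034, -0.077, -0.996], [-0.998, 0.058, 0.029]]
```

Request:
{"op": "step_arm", "data": {"series": [[0,-0.2,-0.9,0],[0,0,0,0],[2.1,-0.2,-0.1,0],[2.2,-0.1,-0.1,0],[1.6,-0.1,-0.1,0],[0,0,0,0],[0,0,0,0]]}}

```text
clock: 20.25
tool_pos: [0.5873, 0.0492, 0.1166]
ee_rot: [0.504, 0.529, 0.453, -0.511]
contact_force: [1.3, -0.2, 0.1]
width: 0.878
```

Run:
```python
from h import *
plan((.581,.050,.079,-94),step=2.5);print(tool()[2].round(3).tolist())
```

```text
at 20.25 [0.5873 0.0492 0.1166] F [ 1.29 -0.17  0.05] w 0.878
[1.85, -0.45, -0.07, np.float64(-0.4)]
[1.85, -0.45, -0.07, np.float64(-0.4)]
|
[[0.068, 0.994, -0.083], [-0.036, -0.081, -0.996], [-0.997, 0.071, 0.03]]
```

Request:
{"op": "step_arm", "data": {"series": [[1.7,-0.5,0,0],[1.6,-0.4,-0.1,0],[0.4,0,0,0],[0,0,0,0],[0,0,0,0]]}}

```text
clock: 20.75
tool_pos: [0.5865, 0.049, 0.085]
ee_rot: [0.507, 0.532, 0.45, -0.508]
contact_force: [0.3, 0.5, 0.6]
width: 0.88
```

Run:
```python
from h import *
plan((.581,.050,.079,-94),step=2.5);print(tool()[2].round(3).tolist())
```

```text
at 20.75 [0.5865 0.049  0.085 ] F [0.31 0.48 0.55] w 0.88
[0.55, -0.61, -0.07, np.float64(-0.8)]
|
[[0.081, 0.993, -0.084], [-0.037, -0.081, -0.996], [-0.996, 0.083, 0.03]]
```

Request:
{"op": "step_arm", "data": {"series": [[0.6,-0.2,0,0],[0,0,0,0],[0,0,0,0]]}}

```text
clock: 21.05
tool_pos: [0.5868, 0.0488, 0.0807]
ee_rot: [0.508, 0.533, 0.448, -0.506]
contact_force: [0.1, 0.0, -1.1]
width: 0.88
```

Request:
{"op": "step_arm", "data": {"series": [[0,0,0,0],[0,0,0,0],[0,0,0,0],[0,0,0,0]], "claw": 0}}

```text
clock: 21.45
tool_pos: [0.5873, 0.0488, 0.0814]
ee_rot: [0.509, 0.533, 0.448, -0.506]
contact_force: [0.0, -0.5, 0.5]
width: 0.687
```

Request:
{"op": "step_arm", "data": {"series": [[-1,0.1,0,0],[-2,0.2,0,0],[-2.5,0.2,0,0],[-2.5,0.2,0,0],[-2.5,0.2,0,0],[-2.5,0.2,0,0],[-1.5,0.1,0,0],[0,0,0,0],[0,0,0,0],[0,0,0,0]]}}

```text
clock: 22.45
tool_pos: [0.5808, 0.054, 0.2284]
ee_rot: [0.505, 0.529, 0.453, -0.51]
contact_force: [0.2, 0.4, -2.9]
width: 0.685
```

Run:
```python
from h import *
heft(20); s,p,R=tool(); print(R.round(3).tolist()); plan((.45,-.355,.24))
```

```text
heft [-0.19  0.03 -3.34] [0.53 0.45 0.43]
[[0.071, 0.994, -0.083], [-0.036, -0.081, -0.996], [-0.997, 0.074, 0.03]]
at 23.45 [0.5814 0.054  0.2293] F [-0.96 -0.66 -3.58] w 0.68
[-0.05, -0.97, 4.19, -0.0]
[-0.05, -0.97, 4.19, -0.0]
[-0.05, -0.97, 4.19, -0.0]
[-0.05, -0.97, 4.19, -0.0]
[-0.05, -0.97, 4.19, -0.0]
[-0.05, -0.97, 4.19, -0.0]
[-0.05, -0.97, 4.19, -0.0]
[-0.05, -0.97, 4.19, -0.0]
[-0.05, -0.97, 4.19, -0.0]
[-0.05, -0.97, 4.19, -0.0]
|
```

The middle tin weighs about 3.3 N against 1.75 N for the first, so it's the full one. I'll set it back in the drawer and fetch the left tin next.

Request:
{"op": "step_arm", "data": {"series": [[1,0,0,0],[2,-0.1,0,0],[2.8,-0.1,0,0],[2.8,-0.1,0,0],[2.5,-0.1,0,0],[1.5,0,0,0],[0.7,0,0,0],[0,0,0,0],[0,0,0,0]]}}

```text
clock: 24.35
tool_pos: [0.5875, 0.0492, 0.0891]
ee_rot: [0.505, 0.53, 0.452, -0.51]
contact_force: [0.5, 0.6, -3.5]
width: 0.689
```

Run:
```python
from h import *
heft(3); s,p,R=tool(); print(R.round(3).tolist()); plan((.585,.047,.0814))
```

```text
heft [ 0.13  0.24 -3.55] [0.26 0.27 0.38]
[[0.073, 0.994, -0.083], [-0.036, -0.081, -0.996], [-0.997, 0.076, 0.03]]
at 24.5 [0.588  0.0493 0.0899] F [-0.2  -0.12 -3.95] w 0.684
[0.83, -0.34, 0.22, -0.0]
|
```

Request:
{"op": "step_arm", "data": {"series": [[0.5,0,0,0],[0.2,0,0,0],[0,0,0,0],[0.2,0,0,0],[0,0,0,0]]}}

```text
clock: 25.0
tool_pos: [0.5901, 0.049, 0.0826]
ee_rot: [0.507, 0.531, 0.45, -0.508]
contact_force: [-1.0, -0.0, -3.9]
width: 0.683
```

Run:
```python
from h import *
heft(4); plan((.585,.047,.0814))
```

```text
heft [-0.22  0.09 -3.41] [0.32 0.25 0.28]
at 25.2 [0.5904 0.049  0.0829] F [-0.45  0.31 -3.41] w 0.687
[0.11, -0.53, 0.24, -0.0]
|
```

Request:
{"op": "step_arm", "data": {"series": [[0.2,0,0,0],[0.1,0,0,0],[0,0,0,0]]}}

```text
clock: 25.5
tool_pos: [0.592, 0.0488, 0.0815]
ee_rot: [0.508, 0.532, 0.449, -0.507]
contact_force: [0.3, 0.7, -3.1]
width: 0.681
```

Run:
```python
from h import *
heft(4); plan((.585,.047,.0814))
```

```text
heft [-0.46 -0.07  0.14] [0.28 0.52 0.48]
at 25.7 [0.5918 0.0488 0.0814] F [-0.07 -0.68 -0.18] w 0.683
[-0.05, -0.66, 0.24, -0.0]
|
```

Request:
{"op": "step_arm", "data": {"series": [[0,0,0,0],[0,0,0,0],[0,0,0,0]], "claw": 0.88}}

```text
clock: 26.0
tool_pos: [0.5924, 0.0488, 0.0816]
ee_rot: [0.508, 0.532, 0.449, -0.507]
contact_force: [-0.2, -0.7, 0.0]
width: 0.879
```

Request:
{"op": "step_arm", "data": {"series": [[-1.5,0.1,0,0],[-2.5,0.2,0,0],[-2.5,0.2,0,0],[-2,0,0,0],[0,-1,-2,0],[0,-1,-2.5,0],[0,-0.5,-2,0],[0,0,-1,0],[0,0,0,0],[0,0,0,0]]}}

```text
clock: 27.0
tool_pos: [0.5731, 0.1294, 0.1667]
ee_rot: [0.509, 0.533, 0.448, -0.506]
contact_force: [-0.2, 0.3, 0.7]
width: 0.881
```

Run:
```python
from h import *
save('scene','s7.png'); im=cv2.imread('pics/s7.png')
cv2.imwrite('pics/c7.png',cv2.resize(im[200:320,220:420],(660,396),interpolation=cv2.INTER_CUBIC))
for d in tip_of('scene','tin_a')[:4]: print(d['uv'],d['confidence'],onz('scene',d['uv'],.022).round(3))
print(tool()[2].round(3).tolist()); plan((.585,.139,.15,-94),(.585,.139,.079),step=2.5)
```

```text
[334.1, 277.1] 0.74 [0.597 0.056 0.022]
[361.7, 290.1] 0.73 [0.597 0.144 0.022]
[224.7, 218.8] 0.61 [ 0.574 -0.341  0.022]
[[0.086, 0.993, -0.086], [-0.037, -0.083, -0.996], [-0.996, 0.089, 0.03]]
at 27.1 [0.5732 0.129  0.1666] F [ 0.02 -0.61  0.4 ] w 0.878
[1.72, 0.94, -1.15, np.float64(-0.9)]
|
[2.36, -0.21, -0.07, -0.0]
[2.36, -0.21, -0.07, -0.0]
[2.36, -0.21, -0.07, -0.0]
|
```

View pics/c7.png

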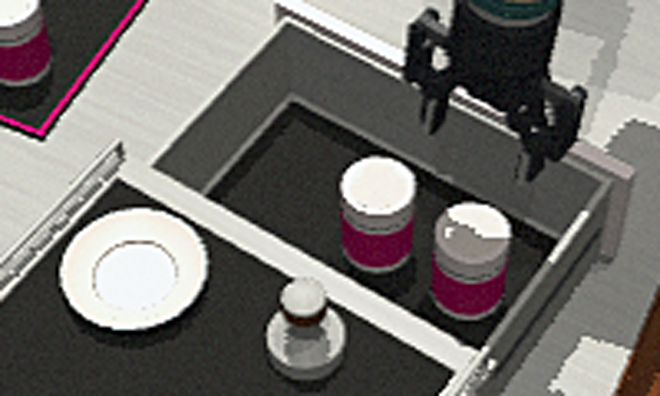

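Both tins in the drawer stand upright, with lid centres at crop (377,186) and (473,229).

Run:
```python
from h import *
for u,v in((377,186),(473,229)): print(onz('scene',(220+u/3.3,200+v/3.3),.107).round(4))
```

```text
[0.5888 0.0517 0.107 ]
[0.5881 0.1391 0.107 ]
```

Request:
{"op": "step_arm", "data": {"series": [[0.8,1.2,-1,0],[0,0,0,0],[0,0,0,0]]}}

```text
clock: 27.4
tool_pos: [0.5887, 0.1365, 0.1585]
ee_rot: [0.508, 0.534, 0.447, -0.507]
contact_force: [-0.5, -0.2, 1.0]
width: 0.878
```

Run:
```python
from h import *
print(tool()[2].round(3).tolist()); plan((.585,.1405,.079,-94),step=2.5)
```

```text
[[0.086, 0.992, -0.088], [-0.038, -0.085, -0.996], [-0.996, 0.089, 0.03]]
at 27.4 [0.5887 0.1365 0.1585] F [-0.52 -0.23  0.97] w 0.878
[1.97, -0.28, -0.15, np.float64(-0.3)]
[1.97, -0.28, -0.15, np.float64(-0.3)]
[1.97, -0.28, -0.15, np.float64(-0.3)]
[1.97, -0.28, -0.15, np.float64(-0.3)]
|
```

Request:
{"op": "step_arm", "data": {"series": [[0,-0.1,-0.5,0],[0,0,0,0],[1.9,-0.2,-0.1,0],[2,-0.2,-0.1,0],[1.9,-0.1,-0.1,0],[1.4,0,0,0],[0,0,0,0],[0,0,0,0]]}}

```text
clock: 28.2
tool_pos: [0.5904, 0.1428, 0.0853]
ee_rot: [0.509, 0.535, 0.446, -0.506]
contact_force: [0.2, -0.2, -0.8]
width: 0.879
```

Run:
```python
from h import *
print(tool()[2].round(3).tolist()); plan((.587,.1405,.080,-94),step=2.5)
```

```text
[[0.089, 0.992, -0.088], [-0.038, -0.085, -0.996], [-0.995, 0.092, 0.03]]
at 28.2 [0.5904 0.1428 0.0853] F [ 0.19 -0.18 -0.76] w 0.879
[0.5, -0.37, 0.24, np.float64(-1.0)]
|
```

Request:
{"op": "step_arm", "data": {"series": [[0.6,0,0.2,0],[0,0,0,0],[0,0,0,0]]}}

```text
clock: 28.5
tool_pos: [0.592, 0.1406, 0.0812]
ee_rot: [0.509, 0.536, 0.445, -0.505]
contact_force: [0.9, 0.6, -0.3]
width: 0.882
```

Request:
{"op": "step_arm", "data": {"series": [[0,0,0,0],[0,0,0,0],[0,0,0,0],[0,0,0,0]], "claw": 0}}

```text
clock: 28.9
tool_pos: [0.5925, 0.1405, 0.0823]
ee_rot: [0.51, 0.536, 0.445, -0.505]
contact_force: [0.1, -1.0, -0.8]
width: 0.682
```

Request:
{"op": "step_arm", "data": {"series": [[-1,0.1,0,0],[-2,0.2,0,0],[-2.5,0.2,0,0],[-2.5,0.2,0,0],[-2.5,0.2,0,0],[-2.5,0.2,0,0],[-1.5,0.1,0,0],[0,0,0,0],[0,0,0,0],[0,0,0,0]]}}

```text
clock: 29.9
tool_pos: [0.5886, 0.1456, 0.2351]
ee_rot: [0.509, 0.535, 0.446, -0.506]
contact_force: [-0.9, -0.0, -1.4]
width: 0.687
```

Run:
```python
from h import *
heft(16); s,p,R=tool(); print(R.round(3).tolist()); plan((.45,-.355,.24),step=4.4)
```

```text
heft [-0.07 -0.1  -1.21] [0.49 0.39 0.43]
[[0.092, 0.992, -0.088], [-0.037, -0.084, -0.996], [-0.995, 0.095, 0.029]]
at 30.7 [0.589  0.1456 0.2358] F [ 0.16 -0.59 -1.97] w 0.684
[0.01, -0.79, 4.26, -0.0]
[0.01, -0.79, 4.26, -0.0]
[0.01, -0.79, 4.26, -0.0]
[0.01, -0.79, 4.26, -0.0]
[0.01, -0.79, 4.26, -0.0]
[0.01, -0.79, 4.26, -0.0]
[0.01, -0.79, 4.26, -0.0]
[0.01, -0.79, 4.26, -0.0]
[0.01, -0.79, 4.26, -0.0]
[0.01, -0.79, 4.26, -0.0]
[0.01, -0.79, 4.26, -0.0]
[0.01, -0.79, 4.26, -0.0]
|
```

1.2 N, so this one is light and goes on the mat in front of the first.

Request:
{"op": "step_arm", "data": {"series": [[0,-0.4,2,0],[0,-0.6,3.5,0],[0,-0.8,4.3,0],[0,-0.9,4.5,0],[0,-0.9,4.5,0],[0,-0.9,4.5,0],[0,-0.9,4.5,0],[0,-0.9,4.5,0],[0,-0.9,4.5,0],[0,-0.9,4.5,0],[0,-0.6,3.5,0],[0,-0.3,2,0]]}}

```text
clock: 31.9
tool_pos: [0.4577, -0.3275, 0.2416]
ee_rot: [0.513, 0.535, 0.445, -0.502]
contact_force: [-0.0, 0.3, -1.3]
width: 0.685
```

Request:
{"op": "step_arm", "data": {"series": [[0,0,0,0],[0,0,0,0]]}}

```text
clock: 32.1
tool_pos: [0.4566, -0.3308, 0.2415]
ee_rot: [0.512, 0.536, 0.444, -0.503]
contact_force: [0.1, 0.5, -2.2]
width: 0.682
```

Run:
```python
from h import *
s,p,R=tool(); print(R.round(3).tolist()); plan((.442,-.357,.1),step=2.5)
```

```text
[[0.099, 0.991, -0.084], [-0.04, -0.081, -0.996], [-0.994, 0.102, 0.032]]
at 32.1 [ 0.4566 -0.3308  0.2415] F [ 0.14  0.46 -2.2 ] w 0.682
[2.34, -0.45, 0.38, -0.0]
[2.34, -0.45, 0.38, -0.0]
[2.34, -0.45, 0.38, -0.0]
[2.34, -0.45, 0.38, -0.0]
[2.34, -0.45, 0.38, -0.0]
[2.34, -0.45, 0.38, -0.0]
|
```

Request:
{"op": "step_arm", "data": {"series": [[0,-0.5,1,0],[1.2,-0.4,0.5,0],[2.3,-0.4,0.3,0],[2.6,-0.4,0.3,0],[2.6,-0.4,0.3,0],[2.3,-0.3,0.2,0],[1.8,-0.2,0,0],[0.8,0,0,0],[0,0,0,0],[0,0,0,0]]}}

```text
clock: 33.1
tool_pos: [0.4418, -0.354, 0.0965]
ee_rot: [0.514, 0.534, 0.448, -0.5]
contact_force: [-0.4, -0.3, -0.2]
width: 0.681
```

Run:
```python
from h import *
s,p,R=tool(); print(R.round(3).tolist()); plan((.442,-.357,.066),step=2.5)
```

```text
[[0.099, 0.992, -0.074], [-0.037, -0.07, -0.997], [-0.994, 0.101, 0.029]]
at 33.1 [ 0.4418 -0.354   0.0965] F [-0.35 -0.34 -0.17] w 0.681
[1.52, -0.13, 0.1, -0.0]
[1.52, -0.13, 0.1, -0.0]
|
```

Request:
{"op": "step_arm", "data": {"series": [[0.8,-0.1,0.1,0],[0.9,-0.1,0.1,0],[0.7,-0.1,0,0],[0.3,0,0,0],[0,0,0,0],[0,0,0,0]]}}

```text
clock: 33.7
tool_pos: [0.443, -0.3584, 0.0699]
ee_rot: [0.516, 0.534, 0.446, -0.5]
contact_force: [0.2, 0.0, -0.7]
width: 0.68
```

Run:
```python
from h import *
heft(4); plan((.442,-.357,.066),step=2.5)
```

```text
heft [-0.08 -0.09 -1.96] [0.37 0.57 0.29]
at 33.9 [ 0.4431 -0.3586  0.0702] F [ 0.01 -0.9  -1.69] w 0.686
[0.4, -0.17, -0.16, -0.0]
|
```

Request:
{"op": "step_arm", "data": {"series": [[0.3,0,0,0],[0,0,0,0],[0.2,0,0,0],[0,0,0,0]]}}

```text
clock: 34.3
tool_pos: [0.4448, -0.3595, 0.0666]
ee_rot: [0.518, 0.534, 0.444, -0.5]
contact_force: [0.7, -0.1, -1.3]
width: 0.685
```

Run:
```python
from h import *
heft(4); plan((.442,-.357,.066),step=2.5)
```

```text
heft [0.72 0.66 1.41] [0.19 0.44 0.53]
at 34.5 [ 0.4448 -0.3596  0.0665] F [0.94 0.71 1.74] w 0.685
[0.01, -0.3, -0.24, -0.0]
|
```

Request:
{"op": "step_arm", "data": {"series": [[0,0,0,0],[0,0,0,0],[0,0,0,0],[0,0,0,0]], "claw": 0.9}}

```text
clock: 34.9
tool_pos: [0.4447, -0.3599, 0.0662]
ee_rot: [0.518, 0.534, 0.444, -0.5]
contact_force: [0.5, 0.5, -0.3]
width: 0.899
```

Request:
{"op": "step_arm", "data": {"series": [[-1.5,0.1,0,0],[-3,0.3,0,0],[-4,0.4,0,0],[-4,0.4,0,0],[-2.5,0.5,-2,0],[0,1,-4,0],[0,1.5,-4.5,0],[0,1.5,-4.5,0],[0,1.5,-4.5,0],[0,1.5,-4.5,0],[0,1.5,-4,0],[0,1,-3,0]]}}

```text
clock: 36.1
tool_pos: [0.5672, -0.0475, 0.2227]
ee_rot: [0.517, 0.536, 0.44, -0.502]
contact_force: [0.3, -0.8, 0.2]
width: 0.9
```

Run:
```python
from h import *
s,p,R=tool(); print(R.round(3).tolist()); plan((.59,.05,.17,-94),step=4)
save('scene','s8.png');save('top','t8.png'); a=cv2.imread('pics/s8.png')[120:330,150:430];b=cv2.imread('pics/t8.png')[180:345,230:510]
cv2.imwrite('pics/c8.png',np.hstack([cv2.resize(a,(400,300)),cv2.resize(b,(400,300))]))
```

```text
[[0.109, 0.99, -0.084], [-0.047, -0.08, -0.996], [-0.993, 0.113, 0.038]]
at 36.1 [ 0.5672 -0.0475  0.2227] F [ 0.32 -0.79  0.16] w 0.9
[1.67, 0.29, -3.37, np.float64(-0.3)]
[1.68, 0.31, -3.36, np.float64(-0.3)]
[1.68, 0.33, -3.36, np.float64(-0.3)]
|
```

View pics/c8.png

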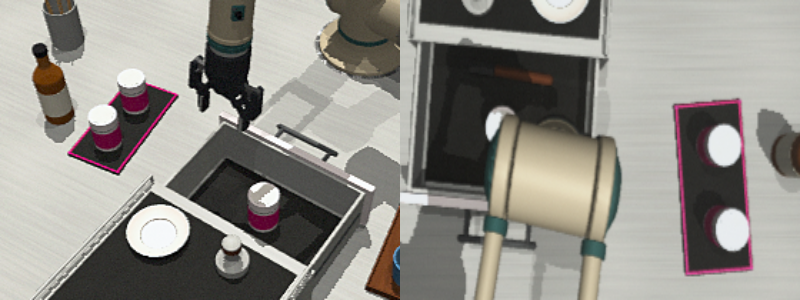

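Both light tins stand on the mat, at (105,130) and (132,90) in the left half. The full one is alone in the drawer at (263,205). I'll go back for it.

Request:
{"op": "step_arm", "data": {"series": [[1,0.3,-2.8,0],[1,0.3,-2.8,0],[1,0.2,-2.5,0],[0,0,-0.8,0],[0,0,0,0],[0,0,0,0]], "claw": 0.9}}

```text
clock: 36.8
tool_pos: [0.5862, 0.0395, 0.1893]
ee_rot: [0.518, 0.535, 0.44, -0.502]
contact_force: [0.2, -0.3, -0.8]
width: 0.901
```

Run:
```python
from h import *
s,p,R=tool(); print(R.round(3).tolist()); plan((.588,.0505,.081,-94),step=2.2)
```

```text
[[0.109, 0.991, -0.081], [-0.05, -0.076, -0.996], [-0.993, 0.113, 0.042]]
at 36.8 [0.5862 0.0395 0.1893] F [ 0.15 -0.3  -0.76] w 0.901
[2.14, -0.23, -0.31, np.float64(-0.1)]
[2.14, -0.22, -0.31, np.float64(-0.1)]
[2.14, -0.22, -0.31, np.float64(-0.1)]
[2.14, -0.22, -0.31, np.float64(-0.1)]
[2.14, -0.22, -0.31, np.float64(-0.1)]
|
```

Request:
{"op": "step_arm", "data": {"series": [[0,-0.3,-1.1,0],[0,0,0,0],[2,-0.2,-0.1,0],[2.2,-0.2,-0.1,0],[2.2,-0.2,-0.1,0],[2.1,-0.2,-0.1,0],[1.4,-0.1,0,0],[0,0,0,0],[0,0,0,0]]}}

```text
clock: 37.7
tool_pos: [0.5894, 0.0448, 0.0916]
ee_rot: [0.52, 0.538, 0.435, -0.502]
contact_force: [-0.4, 0.1, -0.6]
width: 0.897
```

Run:
```python
from h import *
s,p,R=tool(); print(R.round(3).tolist()); plan((.588,.0505,.081,-94),step=2.2)
```

```text
[[0.119, 0.989, -0.087], [-0.054, -0.081, -0.995], [-0.991, 0.124, 0.044]]
at 37.7 [0.5894 0.0448 0.0916] F [-0.43  0.13 -0.6 ] w 0.897
[1.0, -0.32, -0.6, np.float64(-1.0)]
|
```

Request:
{"op": "step_arm", "data": {"series": [[0,0,-0.6,0],[0.9,0,0,0],[0.2,0,0,0],[0,0,0,0],[0,0,0,0]]}}

```text
clock: 38.2
tool_pos: [0.5936, 0.0505, 0.0831]
ee_rot: [0.521, 0.539, 0.433, -0.5]
contact_force: [-0.1, 0.9, 0.8]
width: 0.901
```

Request:
{"op": "step_arm", "data": {"series": [[0,0,0,0],[0,0,0,0],[0,0,0,0],[0,0,0,0]], "claw": 0, "grip_force": 40}}

```text
clock: 38.6
tool_pos: [0.5939, 0.0503, 0.084]
ee_rot: [0.522, 0.539, 0.432, -0.5]
contact_force: [-0.1, 0.1, 0.6]
width: 0.683
```

Run:
```python
from h import *
s,p,R=tool(); print(R.round(3).tolist()); plan((.575,.05,.33),step=2.8)
```

```text
[[0.127, 0.988, -0.088], [-0.055, -0.081, -0.995], [-0.99, 0.131, 0.044]]
at 38.6 [0.5939 0.0503 0.084 ] F [-0.1   0.06  0.58] w 0.683
[-2.73, 0.15, 0.14, -0.0]
[-2.73, 0.15, 0.14, -0.0]
[-2.73, 0.15, 0.14, -0.0]
[-2.73, 0.15, 0.14, -0.0]
[-2.73, 0.15, 0.14, -0.0]
[-2.73, 0.15, 0.14, -0.0]
[-2.73, 0.15, 0.14, -0.0]
[-2.73, 0.15, 0.14, -0.0]
[-2.73, 0.15, 0.14, -0.0]
|
```

Request:
{"op": "step_arm", "data": {"series": [[-1,0.1,0,0],[-2,0.2,0.1,0],[-2.8,0.2,0.1,0],[-2.8,0.2,0.1,0],[-2.8,0.2,0.1,0],[-2.8,0.2,0.1,0],[-2.8,0.2,0.1,0],[-2.8,0.2,0.1,0],[-2,0.1,0.1,0],[-1,0,0,0],[0,0,0,0],[0,0,0,0]]}}

```text
clock: 39.8
tool_pos: [0.5734, 0.0552, 0.317]
ee_rot: [0.517, 0.535, 0.438, -0.504]
contact_force: [-0.7, 0.6, -4.0]
width: 0.676
```

Run:
```python
from h import *
heft(10); s,p,R=tool(); print(s['clock'],p,s['width'],abs(s['dq']).max(),R.round(3).tolist())
save('scene','s9.png');save('top','t9.png'); a=cv2.imread('pics/s9.png')[60:340,150:480];b=cv2.imread('pics/t9.png')[150:345,180:510]
cv2.imwrite('pics/c9.png',np.hstack([cv2.resize(a,(500,424)),cv2.resize(b,(300,177+247))]))
```

```text
heft [ 0.06  0.04 -3.25] [0.32 0.39 0.65]
40.3 [0.57398877 0.05508704 0.31757108] 0.6786249614551937 0.004794663215378816 [[0.108, 0.99, -0.087], [-0.052, -0.082, -0.995], [-0.993, 0.112, 0.042]]
```

View pics/c9.png

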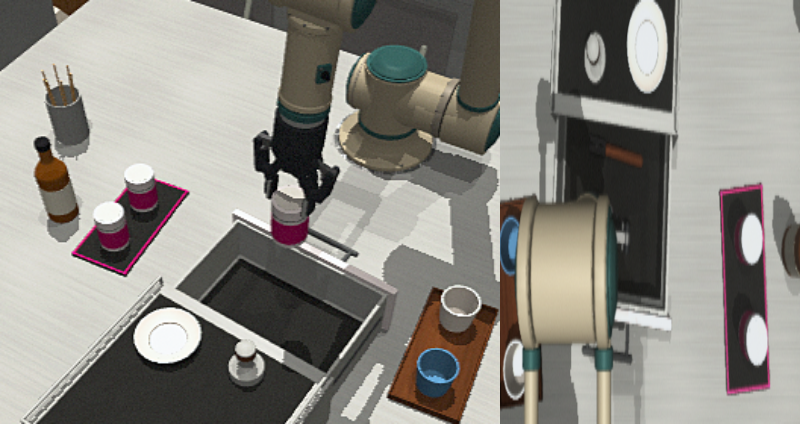

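The full tin is held upright at (290,215), with its bottom about 25 cm up. Both light tins stand on the mat, the drawer is open, and nothing else has moved.

```bash
python3 -c "
from bench import *
print(close_job())"
```

```text
the job is handed in; nothing more can be done
None
```

The job is handed in, at about 40 s on the robot's clock out of the 72 s allowed. No verdict was reported.

**Drawer:** I pulled it about 0.19 m by the handle, which leaves it about 0.21 m open out of 0.26 m. The first grip closed on top of the bar without catching it, so I reopened and gripped lower.

**Weights:** The right tin read about 1.75 N, the middle about 3.3 N and the left about 1.2 N. The middle one is the full tin. I set it back in the drawer while placing the left tin, then picked it up again, and it read 3.25 N.

**Final state:**
- **Light tins:** both stand upright on the mat in the last pictures. I lowered each to contact before letting go.
- **Full tin:** it is held upright and still, with its bottom about 25 cm above the counter.
- **Other things:** the cups, syrup, tamper and saucer look unmoved. The pitcher was outside the last crops, and the arm never went near it.

**What did not match:**
- **Gripper tilt:** the gripper drifted to about 7° off vertical, almost all of it about the jaw axis. The full tin was gripped while standing and has tilted about 1° with the gripper since, by the pose readings.
- **Tin spacing:** the middle and left tins measured about 89 mm apart instead of the stated 95 mm. This caused no trouble.
- **Force readings:** single readings had about 0.5 N of noise, so I averaged 10 to 26 of them for each weight.

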